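Screw the filler plug into the humidifier tank

TASK

Take the filler plug out of its wooden rest and screw it fully home into the neck of the steel humidifier tank, so that its flange lies flush on the rim, and let go. Set it in with its bar in line with the tank's long side, turn it backward (anticlockwise seen from above) until you feel it drop at the thread start, and only then drive it forward (clockwise). Go gently: never force it against the thread or its stops, and leave the cheeses and the brush alone.

Things in the scene. Friction and masses are not known exactly. Their poses are not given: they have to be found in the camera images.
- plug_grip (a point): Centre of the grip bar of the steel filler plug: a black plastic block 46 mm long (x axis), 12 mm thick (y), 24 mm high (z, up when the plug stands upright), gripped across its 12 mm. Below it a stalk 16 mm thick, 12 mm long, then the flange. The plug weighs 0.2 to 0.33 kg and is the same after half a turn.
- plug_seat (a point): Centre of the underside of the plug's flange disc (54 mm across, 5 mm thick), on the plug's axis, 29 mm below plug_grip; same axes. Under it a stem 22 mm across and 36.5 mm long, tapered to 14 mm over its last 5 mm.
- plug_pins (a point): Where the plug's two thread pins cross its axis, 26.5 mm below plug_seat, 10 mm above the stem's foot. The pins, round, 5 mm thick, stand out of the stem in line with the bar (along +x and -x) to 16.75 mm from the axis.
- rest: Fixed wooden block 90 x 90 x 45 mm with a 43 mm hole through its middle, in which the plug hangs loosely, its flange lying on the block's top. Origin at the centre of its underside.
- neck (a point): Centre of the mouth of the tank's filler neck, in the plane of its flat rim, 76 mm above the table; z up, x along the tank's long side. The neck is 54 mm across outside and stands 16 mm above the tank's top; its bore is 37 mm across, widening to 43 mm over the top 3 mm.
- thread_top (a point): On the neck's axis 14 mm below the rim; axes as neck. Within 1.5 mm above or below it lies the thread's flat top, with a 25 mm hole for the stem; set in, the plug's pins rest on it and plug_seat is 13 to 17 mm above the rim. Two opposite gaps in it, 42 degrees wide, are the thread starts. Their direction varies: with the bar along x they begin 0.25 to 1.75 rad of backward turning away.
- thread_run (a point): Middle of the thread, on the axis, 33 mm below the rim; axes as neck. Over the gaps a lightly pressed plug drops some 8 mm (plug_seat then 5 to 9 mm above the rim). A rigid stop lies 0.55 rad beyond a gap's near edge; it also blocks forward turning on the flat. Then clockwise turning sinks 4.6 mm per rad, with 1.5 mm of play; flange on the rim after 1 to 2.1 rad, tight 0.3 rad later.
- cheese_a: Bystander: cheese wheel, 114 mm across, 60 mm high; origin at the centre of its underside.
- cheese_b: Bystander: smaller pale cheese wheel, 94 mm across, 45 mm high; origin at the centre of its underside.
- brush: Bystander: hand brush lying on the table; origin at its underside.
- plug: The whole steel filler plug, 77.5 mm tall; origin at the centre of the foot of its stem, 65.5 mm below plug_grip; same axes.
- tank: Fixed steel humidifier tank, 180 mm long (x), 130 wide (y), 60 high, with the filler neck in the middle of its top and a right-handed two-start thread in it (clockwise seen from above goes in). Origin at the centre of its underside. The plug forced against it (thread, stops, rim) with more than 30 N is damage.

How it is judged (in metres and radians):
On the way, in this order (a step that is already met when the one before it is completed fails the run):
1. the plug's stem is set into the neck, pins inside the mouth (z of plug_seat in the frame of neck below 0.022 m and horizontal distance between plug_seat and neck below 0.005 m).
2. the plug has dropped into the thread start (z of plug_seat in the frame of neck below 0.0115 m and horizontal distance between plug_seat and neck below 0.005 m), for 0.1 s.
At the end, for the whole second after the job is handed in: the plug is screwed home: its flange within 1.8 mm of the neck's rim, centred within 3 mm, upright within 0.06 rad, at rest (z of plug_seat in the frame of neck below 0.0018 m and horizontal distance between plug_seat and neck below 0.003 m and angle between plug_seat's own z axis and vertical below 0.06 rad and linear speed of plug below 0.01 m/s); the robot touches nothing.
It fails at once if the plug is pressed or forced against the tank with more than 30 N (contact force between plug and tank above 30 N).
It fails at once if a bystander is pushed more than 20 mm (distance of any of cheese_a, cheese_b, brush from where it was at the start of the episode above 0.02 m).
It also fails if it takes over 72 s, if anything falls off the work surface, if the arm or the gripper's body presses on something with over 40 N, if the wrist force passes 120 N, or if a joint passes its speed limit or range.

ROBOT

A 6-joint arm with a two-finger parallel gripper is mounted at the origin on the work surface. World frame = base frame: x ahead of the robot, y to its left, z up, the work surface at z = 0. Lengths are in m, angles in degrees, forces in N, time in s.
With the tool pointing down it reaches from about 0.35 to 0.925 m from the base axis. Payload 6.4 kg.
Tool frame: the origin (TCP) lies between the finger pads; the fingertips stand 14 mm ahead of it and the grasp point (between the pads) lies 5 mm behind it; z points along the fingers, y is the direction in which the jaws open and shut (so a half turn about z gives the same grasp; the last joint's range is limited). The gripper opens to 94 mm and grips with 3 to 60 N. Pads are 16 mm wide; open, the fingers measure 119 mm over their backs; the gripper's body (75 mm by 177 mm) begins 78 mm behind the grasp point.
Start: joints at [-82.512, 14.043, 89.255, -0, 76.702, -9.975], TCP at [0.195, -0.62, 0.219] pointing down, gripper open.
Joint ranges: [-179.41, 179.41], [-58.25, 129.5], [7.25, 145.43], [-54.29, 234.29], [11.92, 165.04], [-157.13, 157.13]. Speed limits (degrees/s): [147.25, 147.25, 180, 180, 180, 180].

INTERFACE

Orientations are given as [roll, pitch, yaw] about the fixed x, y, z axes, in that order (R = Rz(yaw) Ry(pitch) Rx(roll)).
In Python, from workcell import ctrl gives the robot as it stands. The module is installed in compiled form; this text tells all that it offers.
- The arm moves only by the shell command python3 -m jog 'ROWS'. ROWS is JSON, a list of rows, each an object with "jaw": the closure, from 0 (fully open) to 1 (shut); "linear": the shift along the tool's x, y, z in cm, a list of three; "twist": the turn, a rotation vector about the tool's x, y, z in degrees, a list of three. A call has 1 to 10 rows; each row is the pose to reach, as a shift and turn from the pose commanded when the call began, along the tool's axes at that moment; what a row does not reach only later rows make up. A row lasts 1/10 s, in which the tool goes at most 50 mm and 8.59 degrees, less where a joint would pass 70% of its speed; a pose out of reach is approached as far as the arm can. A call with a gripper value outside its range is refused whole. The fingers move at their own pace and stop on an object; the grip force is fixed at half the most. Time passes only in rows, so rows that repeat a pose let the fingers close. It gives the time, the measured TCP pose, the force and the opening at its end, in the units of the state.
- ctrl.observe(): the state, without advancing time (a new reading comes with each control period).
- ctrl.get_image(name): name is "side" or "top" or "wrist"; returns a dict with "pixels" (420x560x3 uint8, blue, green, red), "vertical_fov" (degrees; the focal length in pixels is half the picture's height over the tangent of half this angle, whatever the lens; pixels are square), "cx", "cy" (the principal point, pixels), "extrinsics" (4x4, takes a point from camera to world coordinates). Camera axes: x right, y up, looking along -z (the intrinsics and any distortion apply to the point x, -y, -z); pixel columns grow to the right and rows downward; lengths in m; the calibration is good to about 2 mm. The wrist camera is an equidistant fisheye: a pixel r from the principal point sees the ray r / f radians off the axis. A picture is of the moment at which its call begins. There is no depth.
- ctrl.hand_in(): hands the job in, once; it reports no verdict.
The state is a dict: "t": time; "qpos": joint angles; "joint_velocities": joint speeds; "joint_torque": joint torques, N m; "position": TCP position; "ee_rot": TCP orientation; "contact_force": force on the tool from outside, world axes, zero at the start; "wrist_torque": the same for the moment, N m; "finger_gap": finger opening in m.
Only numpy, scipy, OpenCV 4.12 (cv2) and the standard library are available. Lean on these libraries where they do the work, as an engineer would, in place of code of your own. Each camera call takes 0.05 s, during which the arm holds its last target. There are 200 camera calls.

## Working session

There is one attempt and no reset: what is moved stays moved. The work goes in short steps, Python scripts to look and compute and a shell command to move; the robot and the scene stay as the last step left them, time stands still between calls to the robot, and variables do not carry over. Pictures are saved under pics/ and viewed, about 8 in all and at most 12, crops included, and the job is handed in when it is done.

```bash
mkdir -p pics; cat > h.py <<'E'
import numpy as np, cv2, json
from workcell import ctrl
from scipy.spatial.transform import Rotation as R
def grab(n,save=None):
    d=ctrl.get_image(n); d['pixels']=np.asarray(d['pixels']); 
    if save: cv2.imwrite('pics/'+save,d['pixels'])
    return d
def ray(d,u,v,fish=False):
    f=210/np.tan(np.radians(d['vertical_fov'])/2); x=(u-d['cx']);y=(v-d['cy'])
    if fish:
        r=np.hypot(x,y)+1e-9;th=r/f; c=np.array([x/r*np.sin(th),-y/r*np.sin(th),-np.cos(th)])
    else: c=np.array([x/f,-y/f,-1])
    E=np.array(d['extrinsics']); return E[:3,3],E[:3,:3]@c
def onz(d,u,v,z,fish=False):
    o,r=ray(d,u,v,fish); return o+r*(z-o[2])/r[2]
def proj(d,p,fish=False):
    f=210/np.tan(np.radians(d['vertical_fov'])/2);E=np.array(d['extrinsics'])
    c=E[:3,:3].T@(np.array(p)-E[:3,3]); x,y,z=c[0],-c[1],-c[2]
    r=np.hypot(x,y); k=f*np.arctan2(r,z)/(r+1e-12) if fish else f/z
    return d['cx']+k*x,d['cy']+k*y
E
python3 - <<'E'
from h import *
ims=[]
for n in ['top','side','wrist']:
    d=grab(n,n+'0.png'); print(n,d['vertical_fov'],d['cx'],d['cy'],np.round(d['extrinsics'],3).tolist(),[k for k in d])
s=ctrl.observe();print({k:np.round(v,3).tolist() for k,v in s.items()})
E
```

```text
top 49.36146519867046 284.8817614849242 215.44813791060747 [[0.027, 0.994, -0.108, 0.451], [-0.999, 0.029, 0.013, -0.005], [0.016, 0.108, 0.994, 1.153], [0.0, 0.0, 0.0, 1.0]] ['pixels', 'vertical_fov', 'cx', 'cy', 'extrinsics']
side 53.07127822713209 276.53923195432515 216.76262095993508 [[-0.998, 0.045, -0.047, 0.526], [-0.065, -0.748, 0.66, 0.678], [-0.005, 0.662, 0.749, 0.841], [0.0, 0.0, 0.0, 1.0]] ['pixels', 'vertical_fov', 'cx', 'cy', 'extrinsics']
wrist 65.70646984690485 281.7475267359359 207.5345098337403 [[0.299, 0.923, 0.242, 0.265], [-0.954, 0.289, 0.075, -0.598], [-0.001, -0.253, 0.967, 0.383], [0.0, 0.0, 0.0, 1.0]] ['pixels', 'vertical_fov', 'cx', 'cy', 'extrinsics']
{'t': 0.15, 'qpos': [-82.512, 14.074, 89.306, -0.0, 76.702, -9.975], 'joint_velocities': [-0.112, -0.044, -0.251, 0.023, -0.009, 0.065], 'joint_torque': [-0.0, -41.627, -31.498, 0.069, 0.032, -0.0], 'position': [0.195, -0.62, 0.219], 'ee_rot': [-179.919, -0.014, 17.464], 'contact_force': [-0.003, 0.06, -0.727], 'wrist_torque': [0.005, 0.015, 0.051], 'finger_gap': 0.094}
```

View pics/top0.png

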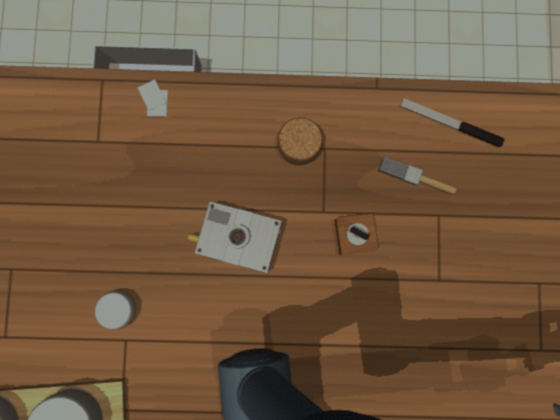

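View pics/side0.png

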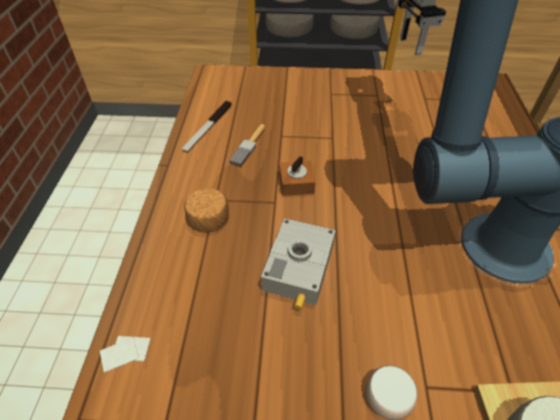

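Top view: plug bar about (359,233) in the rest, tank neck about (238,236) with the tank's long side sloping down to the right. Side view: plug about (297,166), neck (300,249). I'll enlarge crops to get exact pixels.

```bash
python3 - <<'E'
from h import *
t=cv2.imread('pics/top0.png');s=cv2.imread('pics/side0.png')
def crop(im,x,y,w,h,k): return cv2.resize(im[y:y+h,x:x+w],None,fx=k,fy=k,interpolation=cv2.INTER_CUBIC)
a=crop(t,188,195,100,80,4);b=crop(t,330,205,50,60,4)[:240]
c=crop(s,258,215,84,90,3.5);e=crop(s,270,145,52,56,5)
H=np.zeros((600,800,3),np.uint8)
H[:320,:400]=a;H[:240,420:620]=b;H[325:325+275,:294]=c[:275];H[280:560,420:680]=e
cv2.imwrite('pics/c1.png',np.clip(H*1.5,0,255).astype(np.uint8))
E
```

```text
(no output)
```

View pics/c1.png

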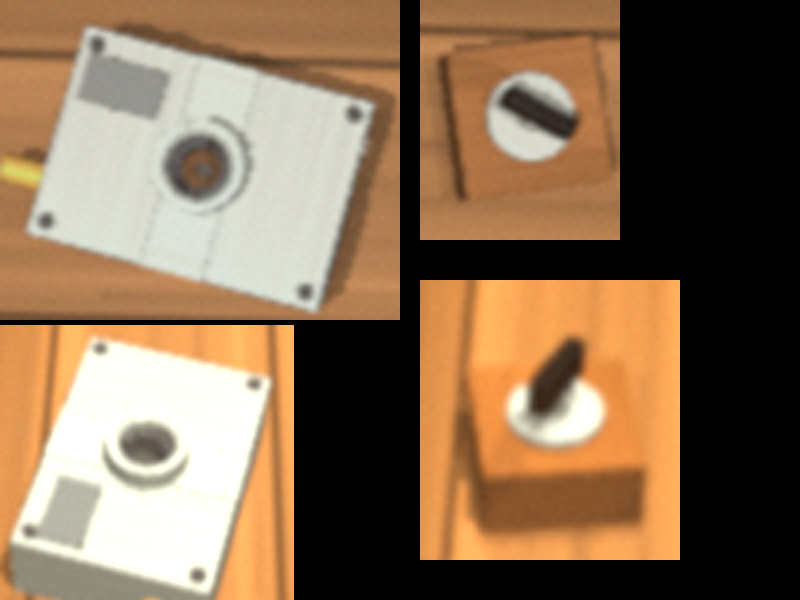

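```bash
cat > m.py <<'E'
from h import *
t=grab('top');s=grab('side')
T=lambda x,y,z:onz(t,188+x/4-.4,195+y/4-.4,z)
sc=[T(97,45,.06),T(354,114,.06),T(46,221,.06),T(305,292,.06)]
print('tank ctr screws',np.round(np.mean(sc,0),4))
for a,b in ((0,1),(2,3),(2,0),(3,1)):
    v=sc[b]-sc[a]; print(np.degrees(np.arctan2(v[1],v[0])),np.hypot(*v[:2]))
print('neck top',T(202,167,.076), 'side',onz(s,258+146/3.5-.4,215+(446-325)/3.5-.4,.076))
q=lambda x,y,z:onz(t,330+x/4-.4,205+y/4-.4,z)
a,b=q(83,96,.086),q(153,127,.086);print('bar',a,b,np.degrees(np.arctan2(*(b-a)[1::-1])),np.hypot(*(b-a)[:2]))
print('flange top',q(112,116,.05),'side',onz(s,270+136/5-.4,145+129/5-.4,.05))
bs=[onz(s,270+(575-420)/5,145+(345-280)/5,.086),onz(s,270+(545-420)/5,145+(368-280)/5,.086)]
print(bs)
E
python3 m.py
```

```text
tank ctr screws [0.5163 0.0921 0.06  ]
-103.43885733800126 0.16001263168103239
-103.66672892412298 0.1597504674594449
-13.513231777929137 0.10934305558116109
-13.650040012167347 0.10997905392990093
neck top [0.5156636  0.08984088 0.076     ] side [0.51590944 0.09855811 0.076     ]
bar [ 0.54069106 -0.17321108  0.086     ] [ 0.52365234 -0.21452091  0.086     ] -112.41426415951324 0.044685785701796196
flange top [ 0.53206591 -0.1966447   0.05      ] side [ 0.53041839 -0.1942561   0.05      ]
[array([ 0.52041417, -0.20530904,  0.086     ]), array([ 0.53609843, -0.1854399 ,  0.086     ])]
```

```bash
cat >> h.py <<'E'
def to(x,y,z,yaw):
    s=ctrl.observe(); M=R.from_euler('xyz',s['ee_rot'],degrees=True)
    T=R.from_euler('xyz',[180,0,yaw],degrees=True)
    print('linear cm',np.round(M.inv().apply(np.array([x,y,z])-s['position'])*100,2),'twist',np.round((M.inv()*T).as_rotvec(degrees=True),2), 'q',np.round(s['qpos'],1))
E
python3 -c "
from h import *
to(.532,-.195,.16,67.6)"
r='{"jaw":0,"linear":[44.9,-30.4,5.9],"twist":[0,0,-50.1]}'
python3 -m jog '[{"jaw":0,"linear":[20,-13.5,1],"twist":[0,0,-25]},{"jaw":0,"linear":[20,-13.5,1],"twist":[0,0,-25]},{"jaw":0,"linear":[30,-20,3],"twist":[0,0,-40]},{"jaw":0,"linear":[44.9,-30.4,5.9],"twist":[0,0,-50.1]},{"jaw":0,"linear":[44.9,-30.4,5.9],"twist":[0,0,-50.1]},{"jaw":0,"linear":[44.9,-30.4,5.9],"twist":[0,0,-50.1]},{"jaw":0,"linear":[44.9,-30.4,5.9],"twist":[0,0,-50.1]},{"jaw":0,"linear":[44.9,-30.4,5.9],"twist":[0,0,-50.1]},{"jaw":0,"linear":[44.9,-30.4,5.9],"twist":[0,0,-50.1]},{"jaw":0,"linear":[44.9,-30.4,5.9],"twist":[0,0,-50.1]}]'
```

```text
linear cm [ 44.89 -30.41   5.93] twist [-4.000e-02 -3.000e-02 -5.014e+01] q [-82.5  14.1  89.3   0.   76.7 -10. ]
t: 1.25
position: [0.505, -0.2291, 0.1662]
ee_rot: [180.0, 0.0, 67.6]
contact_force: [0.3, 0.1, 0.6]
finger_gap: 0.0939
```

```bash
python3 -c "
from h import *
to(.532,-.195,.16,67.6)"
python3 -m jog '[{"jaw":0.5,"linear":[4.2,-1.2,0.6],"twist":[0,0,0]},{"jaw":0.5,"linear":[4.2,-1.2,0.6],"twist":[0,0,0]},{"jaw":0.5,"linear":[4.2,-1.2,0.6],"twist":[0,0,0]},{"jaw":0.5,"linear":[4.2,-1.2,0.6],"twist":[0,0,0]}]'
python3 -c "
from h import *
d=grab('wrist','w1.png');print(proj(d,(.532,-.195,.086),True));print(np.round(d['extrinsics'],3).tolist());to(.532,-.195,.072,67.6)
cv2.imwrite('pics/w1.png',cv2.resize(d['pixels'],None,fx=1.4,fy=1.4))
"
```

```text
linear cm [4.18 1.2  0.62] twist [ 0.03  0.01 -0.04] q [-36.1   4.4 105.9  -0.   69.6 -13.7]
t: 1.65
position: [0.509, -0.1885, 0.1606]
ee_rot: [180.0, 0.0, 67.5]
contact_force: [0.8, -0.3, 0.5]
finger_gap: 0.0655
(np.float64(312.3668883558664), np.float64(217.01929540161817))
[[0.923, 0.371, 0.097, 0.537], [-0.384, 0.893, 0.235, -0.121], [0.001, -0.255, 0.967, 0.325], [0.0, 0.0, 0.0, 1.0]]
linear cm [0.32 2.36 8.87] twist [ 0.05  0.02 -0.13] q [-32.3   3.2 107.8  -0.   68.9  -9.8]
```

View pics/w1.png

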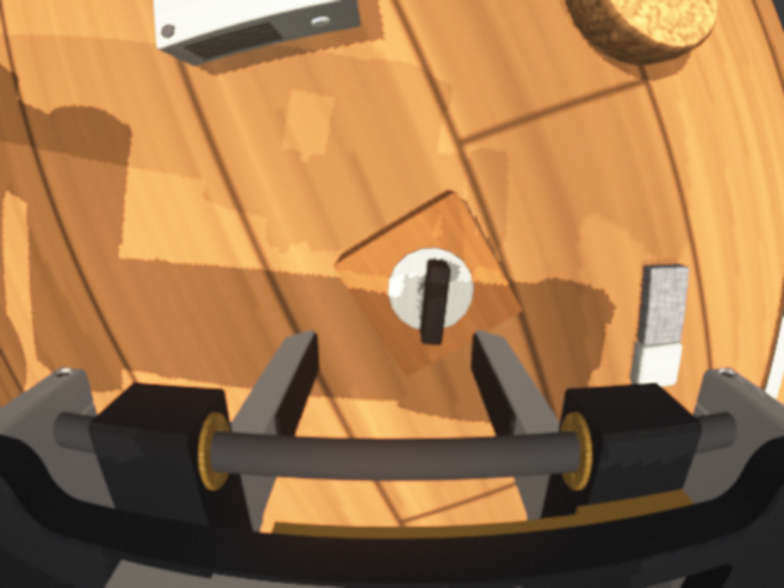

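The wrist view shows the bar from (438,262) to (431,342) in the enlarged image, close to the prediction. My last y shift had the wrong sign, so I'll refine the estimate and correct it.

```bash
python3 -c "
from h import *
d=grab('wrist')
g=d['pixels'].max(2)<60
n,l,st,c=cv2.connectedComponentsWithStats(g.astype(np.uint8))
i=l[215,310];print(st[i],c[i])
ys,xs=np.where(l==i);P=np.array([onz(d,x,y,.086,True)[:2] for x,y in zip(xs,ys)]);r=cv2.minAreaRect((P*1000).astype(np.float32));print(r)
v=np.linalg.svd(P-P.mean(0))[2][0];print(np.degrees(np.arctan2(v[1],v[0])))
a,b=onz(d,438/1.4,262/1.4,.086,True),onz(d,431/1.4,342/1.4,.086,True);print(a,b)
"
```

```text
[301 186  19  59 725] [309.67448276 217.41103448]
((530.6574096679688, -193.4771728515625), (46.559017181396484, 11.500043869018555), 62.829673767089844)
-116.16567951896245
[ 0.54080315 -0.1736511   0.086     ] [ 0.52059501 -0.21495372  0.086     ]
```

```bash
python3 -c "
from h import *
to(.5308,-.194,.072,63.5)"
```

```text
linear cm [0.38 2.21 8.86] twist [0.05 0.01 3.95] q [-32.3   3.2 107.8  -0.   68.9  -9.8]
```

```bash
python3 -m jog '[{"jaw":0.6,"linear":[0.4,2.2,1],"twist":[0,0,4]},{"jaw":0.6,"linear":[0.4,2.2,4],"twist":[0,0,4]},{"jaw":0.6,"linear":[0.4,2.2,6.5],"twist":[0,0,4]},{"jaw":0.6,"linear":[0.4,2.2,8],"twist":[0,0,4]},{"jaw":0.6,"linear":[0.4,2.2,8.9],"twist":[0,0,4]},{"jaw":0.7,"linear":[0.4,2.2,8.9],"twist":[0,0,4]},{"jaw":0.8,"linear":[0.4,2.2,8.9],"twist":[0,0,4]},{"jaw":1,"linear":[0.4,2.2,8.9],"twist":[0,0,4]},{"jaw":1,"linear":[0.4,2.2,8.9],"twist":[0,0,4]},{"jaw":1,"linear":[0.4,2.2,8.9],"twist":[0,0,4]}]'; python3 -m jog '[{"jaw":1,"linear":[0,0,0],"twist":[0,0,0]},{"jaw":1,"linear":[0,0,0],"twist":[0,0,0]},{"jaw":1,"linear":[0,0,0],"twist":[0,0,0]}]'
```

```text
t: 2.75
position: [0.5318, -0.1928, 0.0726]
ee_rot: [179.8, 0.0, 63.6]
contact_force: [0.9, -0.5, 4.2]
finger_gap: 0.0138
t: 3.05
position: [0.5318, -0.1928, 0.0726]
ee_rot: [179.9, 0.0, 63.6]
contact_force: [-1.1, 0.2, 5.8]
finger_gap: 0.014
```

```bash
python3 -m jog '[{"jaw":1,"linear":[0,0,-0.5],"twist":[0,0,0]},{"jaw":1,"linear":[0,0,-1.5],"twist":[0,0,0]},{"jaw":1,"linear":[0,0,-3],"twist":[0,0,0]},{"jaw":1,"linear":[0,0,-5],"twist":[0,0,0]},{"jaw":1,"linear":[0,0,-7.5],"twist":[0,0,0]},{"jaw":1,"linear":[0,0,-9.5],"twist":[0,0,0]},{"jaw":1,"linear":[0,0,-11],"twist":[0,0,0]},{"jaw":1,"linear":[0,0,-11],"twist":[0,0,0]},{"jaw":1,"linear":[0,0,-11],"twist":[0,0,0]},{"jaw":1,"linear":[0,0,-11],"twist":[0,0,0]}]'
python3 -c "
from h import *
w=grab('wrist')['pixels'];s=grab('side');print(proj(s,(.532,-.193,.18)));u,v=map(int,proj(s,(.532,-.193,.16)))
c=cv2.resize(s['pixels'][v-40:v+40,u-40:u+40],(480,480),interpolation=cv2.INTER_CUBIC)
H=np.zeros((480,800,3),np.uint8);H[:,:320]=cv2.resize(w[180:420,200:360],(320,480));H[:,320:]=c;cv2.imwrite('pics/g1.png',H);to(.516,.092,.186,76.5)
"
```

```text
t: 4.05
position: [0.53, -0.1917, 0.1797]
ee_rot: [-179.8, -0.0, 63.6]
contact_force: [-0.1, 0.7, -2.1]
finger_gap: 0.014
(np.float64(297.7305684455989), np.float64(132.6906643913967))
linear cm [ 24.78 -13.9   -0.58] twist [ -0.14  -0.03 -12.94] q [-31.4   4.9 103.9  -0.   71.4  -5. ]
```

View pics/g1.png

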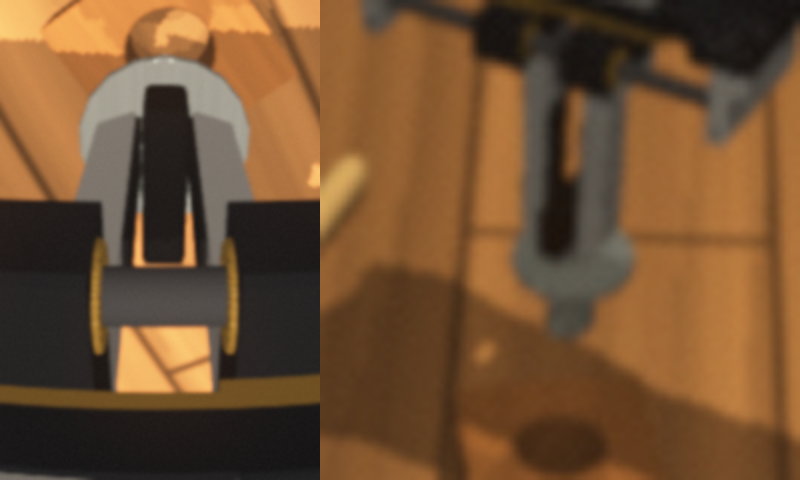

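The plug is held upright with its bar straight between the pads. Next I'll carry it over the neck.

```bash
python3 -m jog '[{"jaw":1,"linear":[1.5,-0.8,0],"twist":[0,0,-1]},{"jaw":1,"linear":[4.5,-2.4,0],"twist":[0,0,-3]},{"jaw":1,"linear":[8,-4.4,0],"twist":[0,0,-5]},{"jaw":1,"linear":[12,-6.7,0],"twist":[0,0,-7]},{"jaw":1,"linear":[16,-9,0],"twist":[0,0,-9]},{"jaw":1,"linear":[19.5,-11,0],"twist":[0,0,-11]},{"jaw":1,"linear":[22.5,-12.6,0],"twist":[0,0,-12]},{"jaw":1,"linear":[24,-13.5,0],"twist":[0,0,-12.9]},{"jaw":1,"linear":[24.8,-13.9,0],"twist":[0,0,-12.9]},{"jaw":1,"linear":[24.8,-13.9,0],"twist":[0,0,-12.9]}]'
python3 -m jog '[{"jaw":1,"linear":[0,0,0],"twist":[0,0,0]},{"jaw":1,"linear":[0,0,0],"twist":[0,0,0]}]'
cat > look.py <<'E'
from h import *
import sys
w=grab('wrist');s=grab('side');t=grab('top')
p=ctrl.observe()['position'];print(np.round(p,4),ctrl.observe()['ee_rot'],ctrl.observe()['contact_force'])
u,v=map(int,proj(s,(.516,.092,.11)));print(u-40,v-40)
H=np.zeros((480,800,3),np.uint8)
H[:,:320]=cv2.resize(w['pixels'][150:390,200:360],(320,480));H[:,320:]=cv2.resize(s['pixels'][v-40:v+40,u-40:u+40],(480,480),interpolation=cv2.INTER_CUBIC)
cv2.imwrite('pics/'+sys.argv[1],H)
for n,d in (('w',w),('s',s),('t',t)): cv2.imwrite(f'pics/{n}_{sys.argv[1]}',d['pixels'])
np.save('pics/'+sys.argv[1]+'.npy',dict(w=w,s=s,t=t),allow_pickle=True)
E
python3 look.py n1.png
```

```text
t: 5.15
position: [0.5162, 0.093, 0.1809]
ee_rot: [-180.0, 0.0, 76.6]
contact_force: [0.2, -0.8, -2.1]
finger_gap: 0.0137
t: 5.35
position: [0.5168, 0.0909, 0.1812]
ee_rot: [-180.0, 0.0, 76.4]
contact_force: [-0.3, 0.1, -2.5]
finger_gap: 0.014
[0.5169 0.091  0.1812] [-1.79998602e+02  3.80442504e-03  7.63869535e+01] [ 0.35681412 -0.94140047 -2.20182856]
259 197
```

View pics/n1.png

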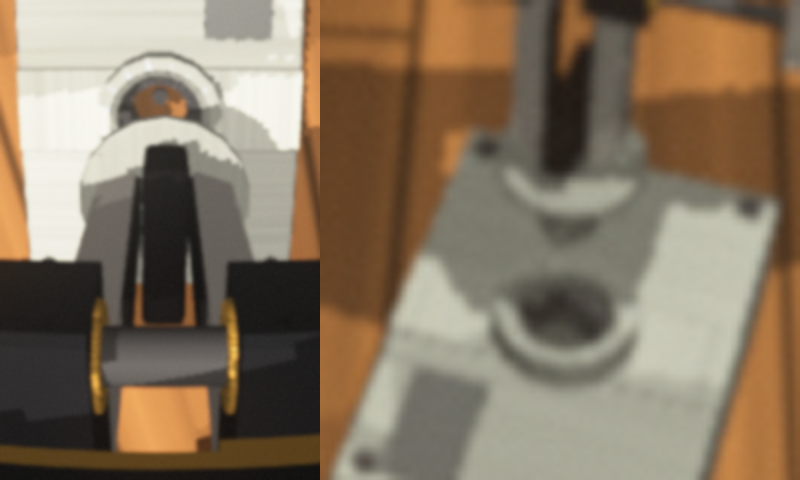

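```bash
python3 - <<'E'
from h import *
D=np.load('pics/n1.png.npy',allow_pickle=True).item();w,s=D['w'],D['s']
W=lambda x,y,z:onz(w,200+x/2-.25,150+y/2-.25,z,True)
S=lambda x,y,z:onz(s,259+(x-320)/6-.4,197+y/6-.4,z)
a=np.radians(76.5);tx=np.array([np.cos(a),np.sin(a),0]);ty=np.array([np.sin(a),-np.cos(a),0])
p=np.array([.5165,.092,.18])
sh=lambda n,q:print(n,np.round(q,4),'tool',np.round([(q-p)@tx*1e3,(q-p)@ty*1e3],1))
zf=.1805-.0226
sh('w neck from far edge',W(164,53,.076)-27e-3*tx)
sh('w neck lat',(W(106,100,.076)+W(222,100,.076))/2)
sh('w flange from far',W(165,118,zf)-27e-3*tx)
sh('w flange lat',(W(82,190,zf)+W(249,190,zf))/2)
sh('w bar top',(W(167,147,zf+.036)+W(164,320,zf+.036))/2)
sh('s neck mouth',(S(513,309,.076)+S(618,309,.076)+S(565,275,.076)+S(565,343,.076))/4)
sh('s flange lr', (S(503,172,zf-.0025)+S(645,172,zf-.0025))/2)
q=S(572,215,zf-.005);sh('s flange bottom edge',q-np.array([0,.027,0]))
E
```

```text
w neck from far edge [0.5176 0.0934 0.076 ] tool [1.6 0.8]
w neck lat [0.5191 0.0999 0.076 ] tool [8.3 0.7]
w flange from far [0.5164 0.0871 0.1579] tool [-4.8  1. ]
w flange lat [0.5174 0.0907 0.1579] tool [-1.   1.1]
w bar top [0.5174 0.0913 0.1939] tool [-0.5  1. ]
s neck mouth [0.5156 0.0954 0.076 ] tool [ 3.1 -1.6]
s flange lr [0.5154 0.0947 0.1554] tool [ 2.3 -1.7]
s flange bottom edge [0.5155 0.0854 0.1529] tool [-6.6  0.6]
```

```bash
python3 - <<'E'
from h import *
D=np.load('pics/n1.png.npy',allow_pickle=True).item();w,s=D['w'],D['s']
a=cv2.resize(w['pixels'][168:318,235:290],None,fx=4,fy=4,interpolation=cv2.INTER_CUBIC)
b=cv2.resize(s['pixels'][205:260,270:328],None,fx=9.5,fy=9.5,interpolation=cv2.INTER_CUBIC)
H=np.zeros((600,800,3),np.uint8);H[:600,:220]=a;H[:b.shape[0],230:230+b.shape[1]]=b
cv2.imwrite('pics/z1.png',H)
a=np.radians(76.5);tx=np.array([np.cos(a),np.sin(a),0]);p=np.array([.5165,.092,.18])
for n,x,z in (('bar far',23,.0134),('bar near',-23,.0134),('fl top far',27,-.0226),('fl bot far',27,-.0276),('neck rim',27,-.104),('neck base',27,-.12)):
    q=p+tx*x*1e-3+[0,0,z]; u,v=proj(w,q,True); print(n,'in z1',(u-235)*4,(v-168)*4)
ty=np.array([np.sin(a),-np.cos(a),0])
for n,z,r in (('foot',-.0641,7),('fl bot',-.0276,27),('fl top',-.0226,27),('rim',-.104,27),('mouth',-.104,21.5)):
    P=np.array([proj(s,p+[r*1e-3*np.cos(k),r*1e-3*np.sin(k),z]) for k in np.linspace(0,6.28,90)]); P=(P-[270,205])*9.5+[230,0];print(n,'u',P[:,0].min().round(),P[:,0].max().round(),'v',P[:,1].min().round(),P[:,1].max().round())
E
```

```text
bar far in z1 181.00969932902512 231.11076259002323
bar near in z1 182.6813019799656 550.5439823362187
fl top far in z1 181.96495455347167 131.09963758528875
fl bot far in z1 182.08832730672066 123.43848493645532
neck rim in z1 183.4330539585235 40.43738276798274
neck base in z1 183.6275388738918 28.5084751071023
foot u 483.0 543.0 v 270.0 317.0
fl bot u 399.0 638.0 v 103.0 285.0
fl top u 399.0 640.0 v 88.0 271.0
rim u 394.0 619.0 v 310.0 489.0
mouth u 417.0 596.0 v 327.0 470.0
```

View pics/z1.png

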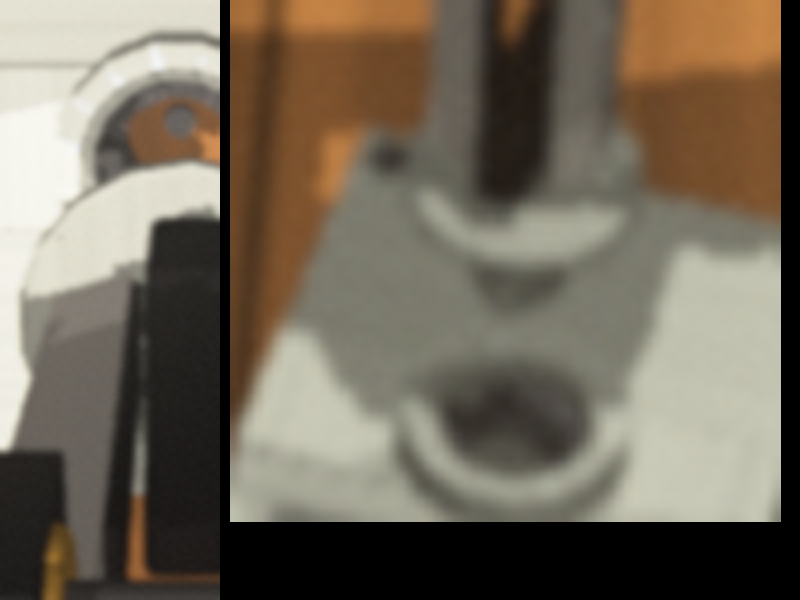

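```bash
python3 - <<'E'
from h import *
from scipy.optimize import least_squares as LS
D=np.load('pics/n1.png.npy',allow_pickle=True).item();w=D['w']
g=w['pixels'].astype(int)
pts=np.array([(22,300),(30,262),(50,225),(80,195),(120,175),(170,164)],float)/4+[235,168]-.375
a=np.radians(76.5);B=np.array([[np.cos(a),np.sin(a),0],[np.sin(a),-np.cos(a),0],[0,0,-1]]).T
p=np.array([.5165,.092,.18])
# add right-hand arc from n1 crop: extreme right 249 at same row
pts=np.vstack([pts,[200+249/2-.25,150+190/2-.25]])
rs=[ray(w,u,v,True) for u,v in pts]
o=B.T@(rs[0][0]-p);d=[B.T@r[1] for r in rs]
def res(q,th,h):
    n=np.array([np.sin(th),0,np.cos(th)]);c=np.array([q[0],q[1],h]); out=[]
    for r in d:
        X=o+r*((c-o)@n)/(r@n); out.append((np.linalg.norm(X-c)-.027)*1e3)
    return out
for h in (.0226,.0276,.02):
  for th in (-.15,0,.15):
    f=LS(lambda q:res(q,th,h),[0,0]);print(h,th,np.round(f.x*1e3,2),'res',np.round(f.fun,1))
E
```

```text
0.0226 -0.15 [-5.13  0.6 ] res [-0.5  0.   0.3  0.4 -0.1 -0.3 -0.1]
0.0226 0 [-4.49  0.73] res [-0.6 -0.1  0.2  0.3  0.  -0.2 -0.3]
0.0226 0.15 [-3.26  0.95] res [-0.6 -0.3 -0.   0.3  0.1 -0.  -0.7]
0.0276 -0.15 [-6.27  0.5 ] res [-0.1  0.3  0.4  0.3 -0.2 -0.5  0.6]
0.0276 0 [-5.65  0.63] res [-0.1  0.2  0.3  0.3 -0.1 -0.4  0.4]
0.0276 0.15 [-4.45  0.84] res [-0.1 -0.   0.1  0.2 -0.  -0.2  0.1]
0.02 -0.15 [-4.54  0.63] res [-0.7 -0.1  0.3  0.4  0.  -0.2 -0.4]
0.02 0 [-3.9   0.77] res [-0.8 -0.3  0.1  0.4  0.1 -0.1 -0.7]
0.02 0.15 [-2.66  0.99] res [-0.8 -0.5 -0.1  0.3  0.2  0.  -1.1]
```

Tilt about the jaw axis is ambiguous from these views, so I'll turn the wrist 80° and let the side camera see the plug in profile.

```bash
python3 -m jog '[{"jaw":1,"linear":[0,0,0],"twist":[0,0,-8]},{"jaw":1,"linear":[0,0,0],"twist":[0,0,-16]},{"jaw":1,"linear":[0,0,0],"twist":[0,0,-24]},{"jaw":1,"linear":[0,0,0],"twist":[0,0,-32]},{"jaw":1,"linear":[0,0,0],"twist":[0,0,-40]},{"jaw":1,"linear":[0,0,0],"twist":[0,0,-48]},{"jaw":1,"linear":[0,0,0],"twist":[0,0,-56]},{"jaw":1,"linear":[0,0,0],"twist":[0,0,-64]},{"jaw":1,"linear":[0,0,0],"twist":[0,0,-72]},{"jaw":1,"linear":[0,0,0],"twist":[0,0,-80]}]'
python3 -m jog '[{"jaw":1,"linear":[0,0,0],"twist":[0,0,-90]},{"jaw":1,"linear":[0,0,0],"twist":[0,0,-90]},{"jaw":1,"linear":[0,0,0],"twist":[0,0,-90]},{"jaw":1,"linear":[0,0,0],"twist":[0,0,-90]}]'
```

```text
t: 6.5
position: [0.5168, 0.0912, 0.1812]
ee_rot: [-180.0, -0.0, 156.7]
contact_force: [0.3, -0.9, -2.0]
finger_gap: 0.0137
t: 6.9
position: [0.5168, 0.0912, 0.1812]
ee_rot: [-180.0, -0.0, -168.9]
contact_force: [0.5, 0.2, -2.9]
finger_gap: 0.014
```

```bash
python3 look.py r1.png; python3 - <<'E'
from h import *
D=np.load('pics/r1.png.npy',allow_pickle=True).item();s=D['s']
b=cv2.resize(s['pixels'][190:260,265:335],None,fx=8.5,fy=8.5,interpolation=cv2.INTER_CUBIC)
cv2.imwrite('pics/r1z.png',np.clip(b*1.3,0,255).astype(np.uint8))
p=np.array(ctrl.observe()['position'])
for z in (.0134,-.0106,-.0226,-.0276,-.0641,-.104): print(z,(np.array(proj(s,p+[0,0,z]))-[265,190])*8.5)
E
```

```text
[0.5168 0.0914 0.1812] [ 1.79999974e+02 -1.90450325e-04 -1.69371860e+02] [-0.49335778 -0.24881779 -1.61039027]
259 197
0.0134 [305.92827445 185.14995685]
-0.0106 [302.2450407  249.86816498]
-0.0226 [300.45873691 281.25536129]
-0.0276 [299.72495628 294.14864213]
-0.0641 [294.54761667 385.11982824]
-0.104 [289.22581267 478.62940221]
```

View pics/r1z.png

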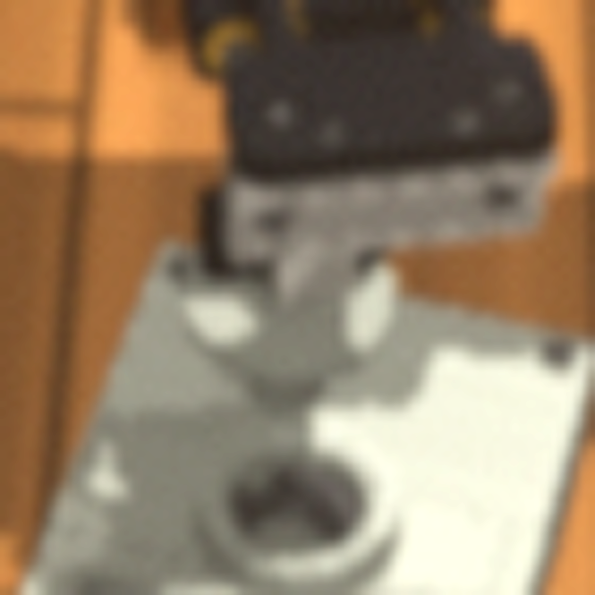

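Profile view: flange spans u≈182–400 (centre 291, against 300 predicted for the TCP axis). The foot is at about 288 and the mouth centre at about 297. So the plug is upright and its axis sits about 4 mm toward tool −x. I'll turn back and shift it over the neck.

```bash
python3 -m jog '[{"jaw":1,"linear":[-0.17,0.39,0],"twist":[0,0,8]},{"jaw":1,"linear":[-0.17,0.39,0],"twist":[0,0,16]},{"jaw":1,"linear":[-0.17,0.39,0],"twist":[0,0,24]},{"jaw":1,"linear":[-0.17,0.39,0],"twist":[0,0,32]},{"jaw":1,"linear":[-0.17,0.39,0],"twist":[0,0,40]},{"jaw":1,"linear":[-0.17,0.39,0],"twist":[0,0,48]},{"jaw":1,"linear":[-0.17,0.39,0],"twist":[0,0,56]},{"jaw":1,"linear":[-0.17,0.39,0],"twist":[0,0,64]},{"jaw":1,"linear":[-0.17,0.39,0],"twist":[0,0,72]},{"jaw":1,"linear":[-0.17,0.39,0],"twist":[0,0,80]}]'
python3 -m jog '[{"jaw":1,"linear":[0,0,0.5],"twist":[0,0,8]},{"jaw":1,"linear":[0,0,1.0],"twist":[0,0,16]},{"jaw":1,"linear":[0,0,1.5],"twist":[0,0,24]},{"jaw":1,"linear":[0,0,2],"twist":[0,0,32]},{"jaw":1,"linear":[0,0,2.5],"twist":[0,0,34.3]},{"jaw":1,"linear":[0,0,3],"twist":[0,0,34.3]},{"jaw":1,"linear":[0,0,3.4],"twist":[0,0,34.3]},{"jaw":1,"linear":[0,0,3.4],"twist":[0,0,34.3]},{"jaw":1,"linear":[0,0,3.4],"twist":[0,0,34.3]}]'
python3 look.py n2.png;python3 - <<'E'
from h import *
D=np.load('pics/n2.png.npy',allow_pickle=True).item();s=D['s'];w=D['w']
b=cv2.resize(s['pixels'][200:265,265:335],None,fx=8,fy=8,interpolation=cv2.INTER_CUBIC)
a=cv2.resize(w['pixels'][150:300,235:325],None,fx=2.6,fy=2.6,interpolation=cv2.INTER_CUBIC)
H=np.zeros((520,800,3),np.uint8);H[:,:560]=b;H[:390,562:562+234]=a
cv2.imwrite('pics/n2z.png',np.clip(H*1.2,0,255).astype(np.uint8))
p=np.array(ctrl.observe()['position'])
tx=np.array([np.cos(1.335),np.sin(1.335),0])
n=np.array([.5168,.091,.076])
for nm,c,r in (('foot',p-.004*tx-[0,0,.0641],7),('flbot',p-.004*tx-[0,0,.0276],27),('fltop',p-.004*tx-[0,0,.0226],27),('rim',n,27),('mouth',n,21.5)):
    C=[c+[r*1e-3*np.cos(k),r*1e-3*np.sin(k),0] for k in np.linspace(0,6.28,90)]
    P=(np.array([proj(s,q) for q in C])-[265,200])*8;Q=(np.array([proj(w,q,True) for q in C])-[235,150])*2.6+[562,0]
    print(nm,np.r_[P.min(0),P.max(0),Q.min(0),Q.max(0)].round())
E
```

```text
t: 8.05
position: [0.5177, 0.0957, 0.1812]
ee_rot: [-180.0, -0.0, 110.3]
contact_force: [-0.1, -0.2, -2.2]
finger_gap: 0.014
t: 8.95
position: [0.5177, 0.0959, 0.1473]
ee_rot: [-180.0, -0.0, 76.5]
contact_force: [-0.0, 0.3, -2.1]
finger_gap: 0.0136
[0.5179 0.0959 0.1476] [ 1.79961628e+02 -9.00917470e-03  7.65322856e+01] [-0.03211839  0.04707662 -2.48795446]
259 197
foot [248. 339. 297. 378. 659. 185. 708. 231.]
flbot [179. 203. 375. 355. 574. 149. 794. 353.]
fltop [179. 191. 376. 344. 572. 154. 796. 362.]
rim [178. 298. 367. 449. 592. 113. 775. 287.]
mouth [197. 313. 348. 433. 611. 132. 757. 270.]
```

View pics/n2z.png

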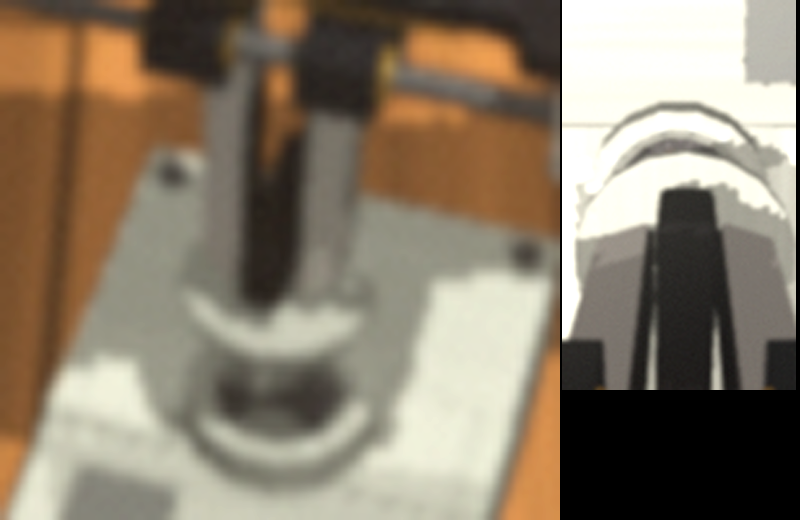

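Foot is above the mouth. Wrist view: flange far edge at v≈152, rim about 111, both as predicted. Side view: neck about 1 mm or more toward −x. I'll shift 1 mm and lower in small steps, watching the force.

```bash
python3 -m jog '[{"jaw":1,"linear":[0,-0.1,0],"twist":[0,0,0]},{"jaw":1,"linear":[0,-0.1,0.4],"twist":[0,0,0]},{"jaw":1,"linear":[0,-0.1,0.8],"twist":[0,0,0]},{"jaw":1,"linear":[0,-0.1,1.1],"twist":[0,0,0]},{"jaw":1,"linear":[0,-0.1,1.2],"twist":[0,0,0]},{"jaw":1,"linear":[0,-0.1,1.2],"twist":[0,0,0]}]'
python3 -m jog '[{"jaw":1,"linear":[0,0,0.2],"twist":[0,0,0]},{"jaw":1,"linear":[0,0,0.4],"twist":[0,0,0]},{"jaw":1,"linear":[0,0,0.5],"twist":[0,0,0]},{"jaw":1,"linear":[0,0,0.5],"twist":[0,0,0]}]'
python3 -m jog '[{"jaw":1,"linear":[0,0,0.1],"twist":[0,0,0]},{"jaw":1,"linear":[0,0,0.3],"twist":[0,0,0]},{"jaw":1,"linear":[0,0,0.4],"twist":[0,0,0]},{"jaw":1,"linear":[0,0,0.4],"twist":[0,0,0]}]'
```

```text
t: 9.7
position: [0.5165, 0.0961, 0.1349]
ee_rot: [-180.0, 0.0, 76.5]
contact_force: [0.9, -0.8, -3.3]
finger_gap: 0.0139
t: 10.1
position: [0.5166, 0.0962, 0.13]
ee_rot: [-180.0, 0.0, 76.5]
contact_force: [-0.6, -0.0, -2.4]
finger_gap: 0.0138
t: 10.5
position: [0.5165, 0.0962, 0.126]
ee_rot: [-180.0, 0.0, 76.5]
contact_force: [0.4, -1.2, -2.1]
finger_gap: 0.0137
```

```bash
python3 -m jog '[{"jaw":1,"linear":[0,0,0.1],"twist":[0,0,0]},{"jaw":1,"linear":[0,0,0.2],"twist":[0,0,0]},{"jaw":1,"linear":[0,0,0.3],"twist":[0,0,0]},{"jaw":1,"linear":[0,0,0.3],"twist":[0,0,0]}]'
python3 -m jog '[{"jaw":1,"linear":[0,0,0.1],"twist":[0,0,0]},{"jaw":1,"linear":[0,0,0.2],"twist":[0,0,0]},{"jaw":1,"linear":[0,0,0.2],"twist":[0,0,0]}]'
```

```text
t: 10.9
position: [0.5166, 0.0961, 0.123]
ee_rot: [-180.0, 0.0, 76.5]
contact_force: [0.1, -0.1, -2.2]
finger_gap: 0.0139
t: 11.2
position: [0.5166, 0.0961, 0.121]
ee_rot: [-180.0, 0.0, 76.5]
contact_force: [-0.0, -0.1, -1.8]
finger_gap: 0.0139
```

```bash
python3 -m jog '[{"jaw":1,"linear":[0,0,0.05],"twist":[0,0,0]},{"jaw":1,"linear":[0,0,0.1],"twist":[0,0,0]},{"jaw":1,"linear":[0,0,0.1],"twist":[0,0,0]}]'
python3 -m jog '[{"jaw":1,"linear":[0,0,0.05],"twist":[0,0,0]},{"jaw":1,"linear":[0,0,0.1],"twist":[0,0,0]},{"jaw":1,"linear":[0,0,0.1],"twist":[0,0,0]}]'
```

```text
t: 11.5
position: [0.5167, 0.0961, 0.1202]
ee_rot: [-180.0, 0.0, 76.5]
contact_force: [0.2, 0.1, -2.6]
finger_gap: 0.0136
t: 11.8
position: [0.517, 0.0961, 0.1197]
ee_rot: [180.0, -0.0, 76.5]
contact_force: [-0.3, 0.6, 0.8]
finger_gap: 0.0138
```

```bash
python3 -m jog '[{"jaw":1,"linear":[0,0,0.04],"twist":[0,0,0]},{"jaw":1,"linear":[0,0,0.04],"twist":[0,0,0]}]'
```

```text
t: 12.0
position: [0.5172, 0.0961, 0.1195]
ee_rot: [179.9, -0.0, 76.5]
contact_force: [-0.9, -0.2, 5.4]
finger_gap: 0.0141
```

```bash
for i in 1; do
python3 -m jog '[{"jaw":1,"linear":[-0.001,-0.028,0],"twist":[0,0,-4]},{"jaw":1,"linear":[-0.004,-0.056,0],"twist":[0,0,-8]},{"jaw":1,"linear":[-0.004,-0.056,0],"twist":[0,0,-8]}]'
python3 -m jog '[{"jaw":1,"linear":[-0.001,-0.028,0],"twist":[0,0,-4]},{"jaw":1,"linear":[-0.004,-0.056,0],"twist":[0,0,-8]},{"jaw":1,"linear":[-0.004,-0.056,0],"twist":[0,0,-8]}]'
done; python3 -c "
from h import *
print(ctrl.observe()['wrist_torque'])"
```

```text
t: 12.3
position: [0.517, 0.0961, 0.1196]
ee_rot: [179.9, 0.0, 84.5]
contact_force: [-0.1, -0.0, 3.4]
finger_gap: 0.0138
t: 12.6
position: [0.5164, 0.0961, 0.1195]
ee_rot: [179.9, 0.0, 92.5]
contact_force: [1.0, -0.5, 3.9]
finger_gap: 0.0138
[-0.20833763 -0.13865523  0.04469615]
```

Turned 16°, still on the flat. Continuing.

```bash

python3 -m jog '[{"jaw":1,"linear":[-0.001,-0.028,0],"twist":[0,0,-4]},{"jaw":1,"linear":[-0.004,-0.056,0],"twist":[0,0,-8]},{"jaw":1,"linear":[-0.004,-0.056,0],"twist":[0,0,-8]}]'
python3 -m jog '[{"jaw":1,"linear":[-0.001,-0.028,0],"twist":[0,0,-4]},{"jaw":1,"linear":[-0.004,-0.056,0],"twist":[0,0,-8]},{"jaw":1,"linear":[-0.004,-0.056,0],"twist":[0,0,-8]}]'
```

```text
t: 12.9
position: [0.5158, 0.0961, 0.1195]
ee_rot: [179.9, 0.0, 100.4]
contact_force: [0.1, -0.8, 4.3]
finger_gap: 0.0139
t: 13.2
position: [0.5152, 0.096, 0.1194]
ee_rot: [179.9, 0.0, 108.4]
contact_force: [1.2, -0.8, 5.1]
finger_gap: 0.0138
```

```bash

python3 -m jog '[{"jaw":1,"linear":[-0.001,-0.028,0],"twist":[0,0,-4]},{"jaw":1,"linear":[-0.004,-0.056,0],"twist":[0,0,-8]},{"jaw":1,"linear":[-0.004,-0.056,0],"twist":[0,0,-8]}]'
python3 -m jog '[{"jaw":1,"linear":[-0.001,-0.028,0],"twist":[0,0,-4]},{"jaw":1,"linear":[-0.004,-0.056,0],"twist":[0,0,-8]},{"jaw":1,"linear":[-0.004,-0.056,0],"twist":[0,0,-8]}]'
```

```text
t: 13.5
position: [0.5147, 0.0957, 0.1194]
ee_rot: [179.9, 0.1, 116.4]
contact_force: [1.9, -0.6, 4.0]
finger_gap: 0.0133
t: 13.8
position: [0.5141, 0.0954, 0.1192]
ee_rot: [179.9, 0.1, 124.3]
contact_force: [1.7, -0.7, 3.6]
finger_gap: 0.0135
```

```bash

python3 -m jog '[{"jaw":1,"linear":[-0.001,-0.028,0.02],"twist":[0,0,-4]},{"jaw":1,"linear":[-0.004,-0.056,0.02],"twist":[0,0,-8]},{"jaw":1,"linear":[-0.004,-0.056,0.02],"twist":[0,0,-8]}]'
python3 -m jog '[{"jaw":1,"linear":[-0.001,-0.028,0],"twist":[0,0,-4]},{"jaw":1,"linear":[-0.004,-0.056,0],"twist":[0,0,-8]},{"jaw":1,"linear":[-0.004,-0.056,0],"twist":[0,0,-8]}]'
```

```text
t: 14.1
position: [0.5115, 0.0955, 0.117]
ee_rot: [-179.9, -0.2, 132.3]
contact_force: [-0.5, 0.3, -1.6]
finger_gap: 0.0137
t: 14.4
position: [0.5113, 0.0949, 0.1173]
ee_rot: [-179.9, -0.2, 140.3]
contact_force: [-0.2, 0.1, -1.8]
finger_gap: 0.0137
```

The plug dropped off the flat: force is gone and z fell 2.4 mm. I'll come back 5°, recentre by 0.8 mm and lower gently into the gap.

```bash

python3 -m jog '[{"jaw":1,"linear":[-0.03,0.04,0],"twist":[0,0,3]},{"jaw":1,"linear":[-0.06,0.085,0],"twist":[0,0,5]},{"jaw":1,"linear":[-0.06,0.085,0.1],"twist":[0,0,5]},{"jaw":1,"linear":[-0.06,0.085,0.1],"twist":[0,0,5]}]'
python3 -m jog '[{"jaw":1,"linear":[0,0,0.07],"twist":[0,0,0]},{"jaw":1,"linear":[0,0,0.15],"twist":[0,0,0]},{"jaw":1,"linear":[0,0,0.15],"twist":[0,0,0]}]'
python3 -m jog '[{"jaw":1,"linear":[0,0,0.07],"twist":[0,0,0]},{"jaw":1,"linear":[0,0,0.1],"twist":[0,0,0]},{"jaw":1,"linear":[0,0,0.1],"twist":[0,0,0]}]'
```

```text
t: 14.8
position: [0.513, 0.0951, 0.1169]
ee_rot: [-179.9, -0.1, 135.5]
contact_force: [0.3, 0.4, -2.4]
finger_gap: 0.0136
t: 15.1
position: [0.5135, 0.0951, 0.1159]
ee_rot: [-180.0, -0.0, 135.5]
contact_force: [0.3, 0.2, -2.6]
finger_gap: 0.0138
t: 15.4
position: [0.5136, 0.095, 0.1151]
ee_rot: [-180.0, -0.0, 135.5]
contact_force: [0.1, -0.3, -2.4]
finger_gap: 0.0138
```

```bash

python3 -m jog '[{"jaw":1,"linear":[0,0,0.07],"twist":[0,0,0]},{"jaw":1,"linear":[0,0,0.15],"twist":[0,0,0]},{"jaw":1,"linear":[0,0,0.15],"twist":[0,0,0]}]'
python3 -m jog '[{"jaw":1,"linear":[0,0,0.05],"twist":[0,0,0]},{"jaw":1,"linear":[0,0,0.1],"twist":[0,0,0]},{"jaw":1,"linear":[0,0,0.1],"twist":[0,0,0]}]'
```

```text
t: 15.7
position: [0.5136, 0.0951, 0.1135]
ee_rot: [180.0, -0.0, 135.5]
contact_force: [-0.7, -0.4, -2.8]
finger_gap: 0.0132
t: 16.0
position: [0.5136, 0.0951, 0.1125]
ee_rot: [-180.0, -0.0, 135.5]
contact_force: [0.1, -0.5, -2.0]
finger_gap: 0.0142
```

```bash

python3 -m jog '[{"jaw":1,"linear":[0,0,0.04],"twist":[0,0,0]},{"jaw":1,"linear":[0,0,0.08],"twist":[0,0,0]},{"jaw":1,"linear":[0,0,0.08],"twist":[0,0,0]}]'
```

```text
t: 16.3
position: [0.5138, 0.0951, 0.112]
ee_rot: [180.0, 0.0, 135.5]
contact_force: [-1.2, 0.7, -1.0]
finger_gap: 0.014
```

Bottomed in the thread start at z=.112, a 7.7 mm drop, with seat about 8 mm above the rim. Now I'll drive clockwise, sinking 0.08 mm per degree.

```bash

python3 -m jog '[{"jaw":1,"linear":[-0.001,0.028,0.03],"twist":[0,0,4]},{"jaw":1,"linear":[-0.004,0.056,0.06],"twist":[0,0,8]},{"jaw":1,"linear":[-0.004,0.056,0.06],"twist":[0,0,8]}]'
python3 -m jog '[{"jaw":1,"linear":[-0.001,0.028,0.03],"twist":[0,0,4]},{"jaw":1,"linear":[-0.004,0.056,0.06],"twist":[0,0,8]},{"jaw":1,"linear":[-0.004,0.056,0.06],"twist":[0,0,8]}]'
```

```text
t: 16.6
position: [0.5141, 0.0954, 0.1113]
ee_rot: [180.0, 0.0, 127.6]
contact_force: [-0.1, -0.6, -1.1]
finger_gap: 0.0138
t: 16.9
position: [0.5146, 0.0958, 0.1107]
ee_rot: [180.0, 0.0, 119.6]
contact_force: [-0.5, 0.1, 0.1]
finger_gap: 0.0138
```

```bash

python3 -m jog '[{"jaw":1,"linear":[-0.001,0.028,0.03],"twist":[0,0,4]},{"jaw":1,"linear":[-0.004,0.056,0.06],"twist":[0,0,8]},{"jaw":1,"linear":[-0.004,0.056,0.06],"twist":[0,0,8]}]'
python3 -m jog '[{"jaw":1,"linear":[-0.001,0.028,0.03],"twist":[0,0,4]},{"jaw":1,"linear":[-0.004,0.056,0.06],"twist":[0,0,8]},{"jaw":1,"linear":[-0.004,0.056,0.06],"twist":[0,0,8]}]'
```

```text
t: 17.2
position: [0.515, 0.096, 0.11]
ee_rot: [-180.0, -0.0, 111.7]
contact_force: [-0.4, -0.4, -0.7]
finger_gap: 0.0139
t: 17.5
position: [0.5156, 0.0961, 0.1094]
ee_rot: [-180.0, -0.0, 103.7]
contact_force: [0.1, 0.8, -1.1]
finger_gap: 0.0139
```

Sinking freely; continuing.

```bash

python3 -m jog '[{"jaw":1,"linear":[-0.001,0.028,0.032],"twist":[0,0,4]},{"jaw":1,"linear":[-0.004,0.056,0.064],"twist":[0,0,8]},{"jaw":1,"linear":[-0.009,0.083,0.096],"twist":[0,0,12]},{"jaw":1,"linear":[-0.015,0.11,0.128],"twist":[0,0,16]},{"jaw":1,"linear":[-0.015,0.11,0.128],"twist":[0,0,16]}]'
python3 -m jog '[{"jaw":1,"linear":[-0.001,0.028,0.032],"twist":[0,0,4]},{"jaw":1,"linear":[-0.004,0.056,0.064],"twist":[0,0,8]},{"jaw":1,"linear":[-0.004,0.056,0.064],"twist":[0,0,8]}]'
```

```text
t: 18.0
position: [0.5166, 0.0963, 0.1081]
ee_rot: [-180.0, -0.0, 87.7]
contact_force: [-0.7, -0.4, -2.4]
finger_gap: 0.0138
t: 18.3
position: [0.5172, 0.0962, 0.1075]
ee_rot: [-180.0, -0.0, 79.7]
contact_force: [0.1, -0.0, -1.1]
finger_gap: 0.0136
```

```bash

python3 -m jog '[{"jaw":1,"linear":[-0.001,0.028,0.032],"twist":[0,0,4]},{"jaw":1,"linear":[-0.004,0.056,0.064],"twist":[0,0,8]},{"jaw":1,"linear":[-0.009,0.083,0.096],"twist":[0,0,12]},{"jaw":1,"linear":[-0.015,0.11,0.128],"twist":[0,0,16]},{"jaw":1,"linear":[-0.015,0.11,0.128],"twist":[0,0,16]}]'
python3 -m jog '[{"jaw":1,"linear":[-0.001,0.028,0.032],"twist":[0,0,4]},{"jaw":1,"linear":[-0.004,0.056,0.064],"twist":[0,0,8]},{"jaw":1,"linear":[-0.004,0.056,0.064],"twist":[0,0,8]}]'; python3 -c "
from h import *
print(ctrl.observe()['wrist_torque'])"
```

```text
t: 18.8
position: [0.5182, 0.0958, 0.1062]
ee_rot: [-180.0, 0.0, 63.7]
contact_force: [-0.8, 0.5, -1.7]
finger_gap: 0.0139
t: 19.1
position: [0.5187, 0.0956, 0.1055]
ee_rot: [-180.0, 0.0, 55.7]
contact_force: [-0.8, 0.5, -1.2]
finger_gap: 0.0138
[-0.01771862  0.00015169  0.04374783]
```

```bash

python3 -m jog '[{"jaw":1,"linear":[-0.001,0.028,0.032],"twist":[0,0,4]},{"jaw":1,"linear":[-0.004,0.056,0.064],"twist":[0,0,8]},{"jaw":1,"linear":[-0.004,0.056,0.064],"twist":[0,0,8]}]'; python3 -c "
from h import *
print(ctrl.observe()['wrist_torque'])"
python3 -m jog '[{"jaw":1,"linear":[-0.001,0.028,0.032],"twist":[0,0,4]},{"jaw":1,"linear":[-0.004,0.056,0.064],"twist":[0,0,8]},{"jaw":1,"linear":[-0.004,0.056,0.064],"twist":[0,0,8]}]'; python3 -c "
from h import *
print(ctrl.observe()['wrist_torque'])"
```

```text
t: 19.4
position: [0.5191, 0.0952, 0.1049]
ee_rot: [-180.0, 0.0, 47.8]
contact_force: [-0.5, -0.6, -2.7]
finger_gap: 0.0139
[0.0289039  0.08727659 0.02831625]
t: 19.7
position: [0.5195, 0.0948, 0.1042]
ee_rot: [-180.0, 0.0, 39.8]
contact_force: [-0.6, 1.2, -2.5]
finger_gap: 0.0137
[ 0.08588739  0.07510947 -0.04798102]
```

```bash

python3 -m jog '[{"jaw":1,"linear":[-0.001,0.028,0.032],"twist":[0,0,4]},{"jaw":1,"linear":[-0.001,0.028,0.032],"twist":[0,0,4]}]'; python3 -c "
from h import *
print(ctrl.observe()['wrist_torque'])"
python3 -m jog '[{"jaw":1,"linear":[-0.001,0.028,0.032],"twist":[0,0,4]},{"jaw":1,"linear":[-0.001,0.028,0.032],"twist":[0,0,4]}]'; python3 -c "
from h import *
print(ctrl.observe()['wrist_torque'])"
```

```text
t: 19.9
position: [0.5196, 0.0946, 0.1039]
ee_rot: [-180.0, 0.0, 35.7]
contact_force: [-1.0, 0.2, -1.9]
finger_gap: 0.0143
[0.02853659 0.12148492 0.00952994]
t: 20.1
position: [0.5197, 0.0946, 0.1038]
ee_rot: [-180.0, 0.0, 31.7]
contact_force: [-2.1, 1.2, 1.0]
finger_gap: 0.0136
[0.25091942 0.55924606 0.00715254]
```

The flange is meeting the rim: force is rising and sinking has stopped. I'll turn a little more without pushing, to snug it.

```bash

python3 -m jog '[{"jaw":1,"linear":[-0.001,0.028,0],"twist":[0,0,4]},{"jaw":1,"linear":[-0.001,0.028,0],"twist":[0,0,4]}]'; python3 -c "
from h import *
print(ctrl.observe()['wrist_torque'])"
python3 -m jog '[{"jaw":1,"linear":[-0.001,0.028,0],"twist":[0,0,4]},{"jaw":1,"linear":[-0.001,0.028,0],"twist":[0,0,4]}]'; python3 look.py f1.png;  python3 - <<'E'
from h import *
print(ctrl.observe()['wrist_torque'])
D=np.load('pics/f1.png.npy',allow_pickle=True).item();s=D['s'];w=D['w']
b=cv2.resize(s['pixels'][200:265,265:335],None,fx=8,fy=8,interpolation=cv2.INTER_CUBIC)
a=cv2.resize(w['pixels'][150:300,235:325],None,fx=2.6,fy=2.6,interpolation=cv2.INTER_CUBIC)
H=np.zeros((520,800,3),np.uint8);H[:,:560]=b;H[:390,562:562+234]=a
cv2.imwrite('pics/f1z.png',np.clip(H*1.2,0,255).astype(np.uint8))
E
```

```text
t: 20.3
position: [0.5198, 0.0944, 0.1038]
ee_rot: [-180.0, 0.0, 27.7]
contact_force: [-2.1, 1.9, 1.5]
finger_gap: 0.014
[0.44128422 0.57435628 0.01459783]
t: 20.5
position: [0.52, 0.0942, 0.1038]
ee_rot: [-180.0, 0.0, 23.7]
contact_force: [-3.1, 2.3, 1.1]
finger_gap: 0.0137
[0.52   0.0941 0.1038] [-1.79955342e+02  2.23961796e-02  2.36983504e+01] [-3.22772417  3.07578085  3.66403888]
259 197
[0.63108191 0.82841616 0.04716191]
```

View pics/f1z.png

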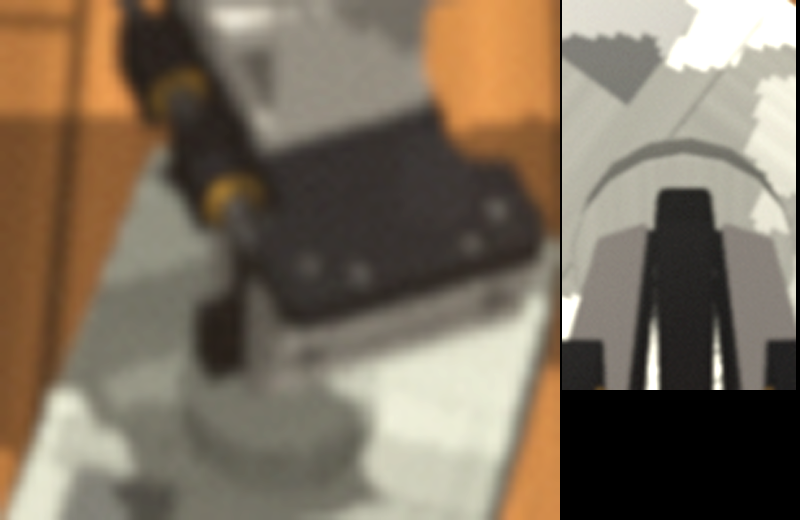

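The picture shows the flange sitting on the neck, no gap visible. I'll press lightly to see whether anything is left to sink.

```bash

python3 -m jog '[{"jaw":1,"linear":[0,0,0.03],"twist":[0,0,0]},{"jaw":1,"linear":[0,0,0.06],"twist":[0,0,0]},{"jaw":1,"linear":[0,0,0.06],"twist":[0,0,0]}]'
python3 -m jog '[{"jaw":1,"linear":[-0.001,0.01,0],"twist":[0,0,2]},{"jaw":1,"linear":[-0.001,0.01,0],"twist":[0,0,4]},{"jaw":1,"linear":[-0.001,0.01,0],"twist":[0,0,4]}]'; python3 -c "
from h import *
print(ctrl.observe()['wrist_torque'])"
```

```text
t: 20.95
position: [0.52, 0.0942, 0.1037]
ee_rot: [-179.9, 0.0, 23.7]
contact_force: [-5.1, 3.6, 8.2]
finger_gap: 0.014
t: 21.25
position: [0.5201, 0.0942, 0.1038]
ee_rot: [-179.9, 0.0, 19.7]
contact_force: [-4.5, 3.9, 5.3]
finger_gap: 0.0137
[0.72727528 1.07158721 0.10555079]
```

It is solid on the rim: 0.6 mm of push moved z by only 0.1 mm. I'll relieve the preload, open and retreat.

```bash

python3 -m jog '[{"jaw":1,"linear":[-0.02,-0.04,-0.05],"twist":[0,0,0]},{"jaw":1,"linear":[-0.02,-0.04,-0.05],"twist":[0,0,0]},{"jaw":0.8,"linear":[-0.02,-0.04,-0.05],"twist":[0,0,0]},{"jaw":0.6,"linear":[-0.02,-0.04,-0.05],"twist":[0,0,0]},{"jaw":0.6,"linear":[-0.02,-0.04,-0.05],"twist":[0,0,0]},{"jaw":0.6,"linear":[-0.02,-0.04,-0.05],"twist":[0,0,0]}]'
python3 -m jog '[{"jaw":0.6,"linear":[0,0,-0.5],"twist":[0,0,0]},{"jaw":0.6,"linear":[0,0,-1.5],"twist":[0,0,0]},{"jaw":0.6,"linear":[0,0,-3],"twist":[0,0,0]},{"jaw":0.6,"linear":[0,0,-6],"twist":[0,0,0]},{"jaw":0.6,"linear":[-5,0,-10],"twist":[0,0,0]},{"jaw":0.6,"linear":[-10,0,-12],"twist":[0,0,0]},{"jaw":0.6,"linear":[-13,0,-12],"twist":[0,0,0]},{"jaw":0.6,"linear":[-13,0,-12],"twist":[0,0,0]},{"jaw":0.6,"linear":[-13,0,-12],"twist":[0,0,0]},{"jaw":0.6,"linear":[-13,0,-12],"twist":[0,0,0]}]'
python3 look.py e1.png;  python3 - <<'E'
from h import *
D=np.load('pics/e1.png.npy',allow_pickle=True).item();s=D['s'];t=D['t']
b=cv2.resize(s['pixels'][200:265,265:335],None,fx=7,fy=7,interpolation=cv2.INTER_CUBIC)
a=cv2.resize(t['pixels'][195:275,188:288],None,fx=3,fy=3,interpolation=cv2.INTER_CUBIC)
H=np.zeros((455,800,3),np.uint8);H[:,:490]=b;H[:240,492:792]=a
cv2.imwrite('pics/e1z.png',np.clip(H*1.2,0,255).astype(np.uint8))
n=np.array([.516,.0918,0])
for z,r in ((.105,6),(.081,27),(.076,27)):
    P=np.array([proj(s,n+[r*1e-3*np.cos(k),r*1e-3*np.sin(k),z]) for k in np.linspace(0,6.28,90)]);P=(P-[265,200])*7
    print(z,np.r_[P.min(0),P.max(0)].round(),(np.array(proj(t,n+[0,0,z]))-[188,195])*3+[492,0])
E
```

```text
t: 21.85
position: [0.5203, 0.0938, 0.1036]
ee_rot: [180.0, -0.0, 19.5]
contact_force: [-0.5, 1.0, 1.0]
finger_gap: 0.0368
t: 22.85
position: [0.3982, 0.0506, 0.2242]
ee_rot: [180.0, -0.1, 19.5]
contact_force: [0.8, -0.4, 0.1]
finger_gap: 0.0375
[0.3979 0.0508 0.2232] [-1.79951353e+02  8.42480625e-02  1.95726486e+01] [-0.48839739  0.91768034 -1.03822201]
259 197
0.105 [225. 258. 263. 287.] [636.49907123 121.17133119]
0.081 [158. 253. 324. 386.] [639.25874447 123.1501975 ]
0.076 [158. 263. 323. 395.] [639.81827363 123.55141653]
```

View pics/e1z.png

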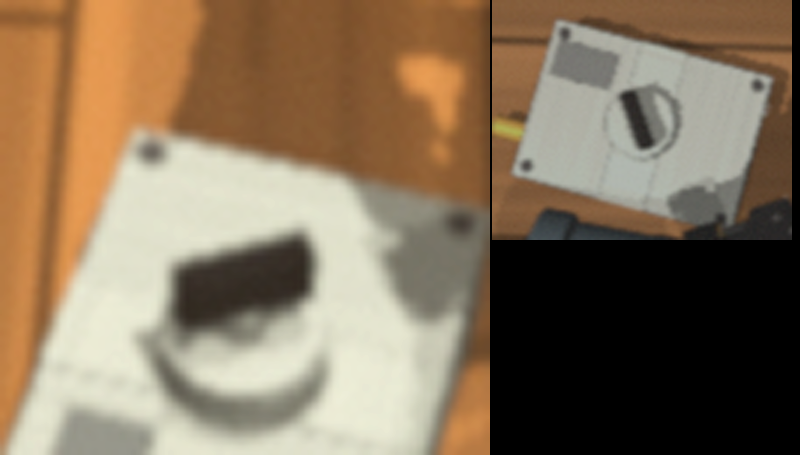

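Side view: flange spans u≈155–328 (predicted 158–324), flush on the neck and upright. Top view: bar near (636,119), predicted (636,121). The gripper is clear, so I'm handing in.

```bash
python3 -c "
from workcell import ctrl
print(ctrl.observe()['t']);print(ctrl.hand_in())"
```

```text
23.0
the job is handed in; nothing more can be done
None
```

I took the plug from its rest and screwed it home in the tank neck. I let go with the arm clear and handed in at t = 23 s; hand-in gives no verdict.

- **Setting in:** the bar was in line with the tank's long side. The pins met the thread's flat top with the flange about 16 mm above the rim.
- **Thread start:** I turned it back about 48 to 56° until it dropped. I then turned a further 8° before checking, came back 5°, recentred 0.8 mm and lowered it. The total drop was 7.7 mm.
- **Driving in:** it sank freely over about 104° clockwise until the flange met the rim. I turned 12° more to snug it, short of the 0.3 rad (17°) at which it goes tight.

**Last checks:** a 0.6 mm push with the plug on the rim moved it only 0.1 mm. The final side and top views put the flange and bar within about 1 mm of where a seated, centred plug should appear, and the plug looks upright. The force readings I took at the end of each move stayed under about 12 N. I did not move near the cheeses or the brush.

**What disagreed:**
- I gripped the bar about 4 mm off its centre and allowed for that in every turn.
- The side and wrist cameras differed by 1 to 2 mm on sideways position.
- The tool carried about 6 N sideways when seated, which I eased before opening the jaws.

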